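Tip the washed dish upside down onto the chopping board

TASK

The washed square dish stands upright on the worktop in front of the chopping board, its handle lug toward the robot. Push it up against the edge of the board, raise the lug side so that the dish tips up there and on over the edge, and leave it lying upside down and level on top of the board to drain, with its middle over the board. Do not pick it up into the air, and leave the round dish and the salt shaker alone.

Things in the scene. Friction and masses are not known exactly. Their poses are not given: they have to be found in the camera images.
- square_dish: white square dish, mouth up, 100 x 100 mm, 26 mm high, 5 mm walls, 0.15-0.28 kg. Origin at the centre of its underside, z out of its mouth. A flat lug, 60 mm wide, 5 mm thick, juts 19 mm from its -x side (toward the robot), level with the rim: 21-26 mm up, end at x = -69 mm. Starts 15-35 mm short of the board. A fingertip pressing the lug's end toward the board and rising lifts it by friction.
- chopping_board: dark wooden board, fixed in place, bare, 184 mm along its x, 290 mm along its y (one end is a narrower handle), top 16 mm above the worktop. Origin at the centre of its underside, z up, x away from the robot. Its near long edge, the low wall to push against, is the upright plane x = -92 mm; the dish starts square to it within 6 degrees. The dish turns about the top of this edge.
- round_dish: bystander: round dish of the same make, 70 mm across, 20 mm high, in front of the same board edge, to the left or right of the square dish. Origin at the centre of its underside.
- salt: bystander: salt shaker, 44 mm across and 90 mm high, standing on the left. Origin at the centre of its underside.

How it is judged (in metres and radians):
At the end, for the whole second after the job is handed in: The square dish lies at rest upside down on top of the chopping board: its z axis within 10 degrees of straight down, its base (now on top) 34 to 50 mm above the worktop, its centre at least 5 mm inside the board's outline (angle between square_dish's own z axis and vertical above 2.967 rad and height (world z) of square_dish between 0.034 and 0.05 m and x of square_dish in the frame of chopping_board between -0.087 and 0.087 m and y of square_dish in the frame of chopping_board between -0.14 and 0.14 m and linear speed of square_dish below 0.02 m/s); the robot touches nothing.
It fails at once if the square dish is picked up: its origin rises more than 120 mm above the worktop (height (world z) of square_dish above 0.12 m).
It fails at once if the round dish is moved more than 20 mm (distance of round_dish from where it was at the start of the episode above 0.02 m).
It fails at once if the salt shaker is moved more than 20 mm (distance of salt from where it was at the start of the episode above 0.02 m).
It also fails if it takes over 42 s, if anything falls off the work surface, if the arm or the gripper's body presses on something with over 40 N, if the wrist force passes 120 N, or if a joint passes its speed limit or range.

ROBOT

A 7-joint arm with a two-finger parallel gripper is mounted at the origin on a cart in front of the work surface, level with it; the furniture and walls round the work are solid. World frame = base frame: x ahead of the robot, y to its left, z up, the work surface at z = 0. Lengths are in m, angles in degrees, forces in N, time in s.
With the tool pointing down it reaches from about 0.425 to 0.875 m from the base axis. Payload 4.7 kg.
Tool frame: the origin (TCP) lies midway between the tips of the shut fingers; the grasp point (between the pads) lies 19 mm behind it (env.grip_point_offset is the distance from the TCP to the grasp point, in m); z points along the fingers, y is the line along which they close (so a half turn about z gives the same grasp; the last joint's range is limited). The gripper opens to 87 mm and grips with 3 to 60 N. Pads are 19 mm wide; open, the fingers measure 117 mm over their backs; the gripper's body (75 mm by 190 mm) begins 51 mm behind the grasp point.
Start: joints at [-66.687, 18.392, -4.016, 83.108, 1.295, 78.541, -3.26], TCP at [0.249, 0.601, 0.223] pointing down, gripper open.
Joint ranges: [-163.93, 163.93], [-17.29, 119.83], [-79.2, 71.16], [3.27, 140.29], [-89.18, 269.18], [5.43, 117.66], [-154.24, 154.24]. Speed limits (degrees/s): [147.25, 147.25, 180, 180, 180, 180, 180].

INTERFACE

Orientations are given as [roll, pitch, yaw] about the fixed x, y, z axes, in that order (R = Rz(yaw) Ry(pitch) Rx(roll)).
In Python, from cell import env gives the robot as it stands.
- The arm moves only by the shell command python3 -m jog 'ROWS' [FORCE]. ROWS is JSON, a list of rows, each a list of 7 numbers: the shift along the tool's x, y, z in m, then the turn, a rotation vector about the tool's x, y, z in rad, then the finger opening in m, from 0 to 0.087. A call has 1 to 12 rows; each row shifts and turns the commanded pose from where the row before left it, along the tool's axes as they then stand; what a row does not reach is not made up. A row lasts 1/12 s, in which the tool goes at most 41.7 mm and 7.16 degrees, less where a joint would pass 70% of its speed; a pose out of reach is approached as far as the arm can. A call is refused whole if a number of a shift passes 0.0417 or a number of a turn 0.125, either way. A call with a gripper value outside its range is refused whole. The fingers move at their own pace and stop on an object; FORCE is the grip in N (left out, the last holds). Time passes only in rows, so rows that do not move let the fingers close. It gives the time, the measured TCP pose, the force, the opening and the grip force at its end, in the units of the state.
- env.get_obs(): the state, without advancing time (a new reading comes with each control period).
- env.read_camera(name): name is "scene" or "top" or "wrist"; returns the picture (420x560x3 uint8, blue, green, red); there is no depth.
- env.get_calibration(name): a dict with "fov_y" (degrees; the focal length in pixels is half the picture's height over the tangent of half this angle, whatever the lens; pixels are square), "cx", "cy" (the principal point, pixels), "pose" (4x4, takes a point from camera to world coordinates). Camera axes: x right, y up, looking along -z (the intrinsics and any distortion apply to the point x, -y, -z); pixel columns grow to the right and rows downward; lengths in m; the calibration is good to about 2 mm. A picture is of the moment at which its call begins: read the wrist's pose just before it. get_calibration takes no time and is no camera call; for the wrist camera it gives the pose at the moment of the call.
- env.sign_off(): hands the job in; it is judged then, once.
The state is a dict: "time_s": time; "qpos": joint angles; "joint_velocities": joint speeds; "effort": joint torques, N m; "tool_pos": TCP position; "tool_rot": TCP orientation; "force": force on the tool from outside, world axes, zero at the start; "wrist_torque": the same for the moment, N m; "grip_width": finger opening in m; "grasp_force": force on a finger pad.
Only numpy, scipy, OpenCV 4.12 (cv2) and the standard library are available. Lean on these libraries where they do the work, as an engineer would, in place of code of your own. Each camera call takes 0.05 s, during which the arm holds its last target. There are 200 camera calls.

## Working session

There is one attempt and no reset: what is moved stays moved. The work goes in short steps, Python scripts to look and compute and a shell command to move; the robot and the scene stay as the last step left them, time stands still between calls to the robot, and variables do not carry over. Pictures are saved under pics/ and viewed, at most 10 in all, crops included, and the job is handed in when it is done.

```bash
ls; mkdir -p pics; python3 - <<'E'
from cell import env
import cv2,numpy as np
o=env.get_obs();print(o['time_s'],o['tool_pos'],o['tool_rot'],o['grip_width'])
for n in("scene","top"):
    c=env.get_calibration(n);print(n,{k:(np.round(v,4).tolist() if hasattr(v,'shape') else v) for k,v in c.items()})
    cv2.imwrite(f"pics/{n}0.png",env.read_camera(n))
E
```

```text
pics
0.0 [0.24861373 0.59997712 0.22145524] [-1.79891677e+02  5.29722343e-03  1.57499811e+02] 0.08706005551327482
scene {'fov_y': 48.19843685449215, 'cx': 281.52856901784736, 'cy': 206.70074134880622, 'pose': [[0.6717, 0.3379, -0.6593, -0.0109], [-0.7406, 0.3262, -0.5874, -0.4223], [0.0165, 0.8828, 0.4694, 0.4565], [0.0, 0.0, 0.0, 1.0]]}
top {'fov_y': 42.61335390503346, 'cx': 286.63259982562937, 'cy': 209.2786219501442, 'pose': [[0.0036, 0.9935, -0.1138, 0.4612], [-0.9998, 0.006, 0.0205, 0.1281], [0.021, 0.1137, 0.9933, 1.0997], [0.0, 0.0, 0.0, 1.0]]}
```

View pics/top0.png

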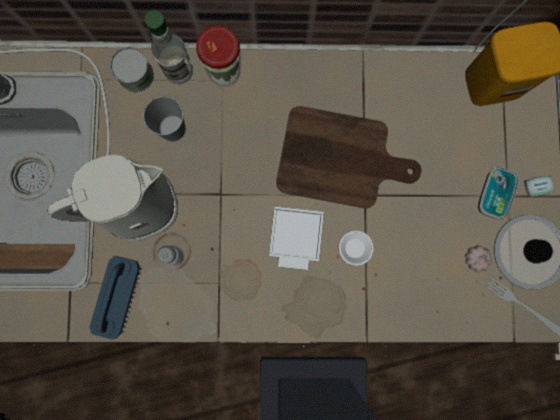

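View pics/scene0.png

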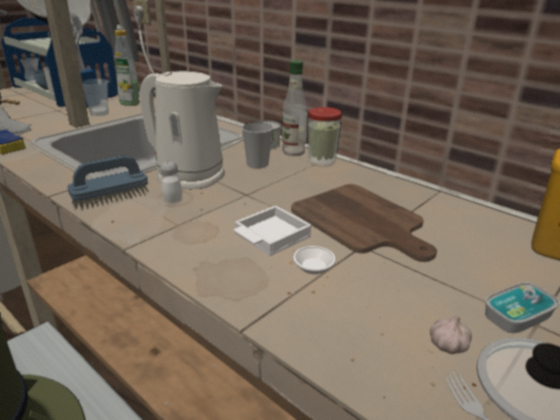

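The top view shows the square dish at about (297,234) with its lug toward the robot at (293,264). The board's near edge runs from (277,193) to (377,207), the round dish is at (356,248) and the salt is at (170,255). Next I'll measure these by colour mask and ray casting.

```bash
cat >h.py <<'E'
import numpy as np,cv2
from cell import env
def ray(n,px,z):
    c=env.get_calibration(n);P=np.array(c['pose']);f=210/np.tan(np.radians(c['fov_y']/2))
    px=np.atleast_2d(np.asarray(px,float))
    d=np.c_[(px[:,0]-c['cx'])/f,-(px[:,1]-c['cy'])/f,-np.ones(len(px))]@P[:3,:3].T
    o=P[:3,3];return (o+d*((z-o[2])/d[:,2])[:,None])[:,:2]
def white(im,x0,x1,y0,y1,t=140):
    hsv=cv2.cvtColor(im,cv2.COLOR_BGR2HSV);m=((hsv[...,2]>t)&(hsv[...,1]<45)).astype(np.uint8)
    k=np.zeros_like(m);k[y0:y1,x0:x1]=m[y0:y1,x0:x1]
    return max(cv2.findContours(k,0,cv2.CHAIN_APPROX_NONE)[0],key=cv2.contourArea)
E
python3 - <<'E'
from h import *
im=cv2.imread('pics/top0.png')
c=white(im,255,335,195,280);w=ray('top',c[:,0],.026)
print('dish contour px',cv2.approxPolyDP(c,2.5,True)[:,0].tolist());
print(ray('top',cv2.approxPolyDP(c,2.5,True)[:,0],.026).round(4).tolist())
c=white(im,335,380,225,275);(x,y),r=cv2.minEnclosingCircle(c);print('round',ray('top',[x,y],.02),r)
# board: dark mask
g=cv2.cvtColor(im,cv2.COLOR_BGR2HSV)
m=(g[...,2]<95).astype(np.uint8);k=np.zeros_like(m);k[95:215,265:430]=m[95:215,265:430]
k=cv2.morphologyEx(k,cv2.MORPH_OPEN,np.ones((5,5)))
b=max(cv2.findContours(k,0,cv2.CHAIN_APPROX_NONE)[0],key=cv2.contourArea)[:,0]
a=cv2.approxPolyDP(b[:,None],3,True)[:,0];print(a.tolist(),ray('top',a,.016).round(4).tolist())
w=ray('top',b,.016)
s=(b[:,0]>288)&(b[:,0]<367)
near=w[s&(b[:,1]>180)];far=w[s&(b[:,1]<140)]
for q in(near,far):
    p=np.polyfit(q[:,1],q[:,0],1);print(p,np.degrees(np.arctan(p[0])),np.std(np.polyval(p,q[:,1])-q[:,0]))
v=cv2.resize(im[95:285,250:400],None,fx=3,fy=3)
cv2.imwrite('pics/crop.png',v)
E
```

```text
dish contour px [[275, 207], [269, 255], [279, 257], [278, 266], [307, 269], [309, 260], [318, 260], [323, 212]]
[[0.5886, 0.1294], [0.4925, 0.1407], [0.4886, 0.1208], [0.4708, 0.1227], [0.4651, 0.0652], [0.4829, 0.0612], [0.483, 0.0432], [0.5791, 0.0329]]
round [[ 0.50788695 -0.03339256]] 17.531030654907227
[[289, 112], [276, 178], [277, 188], [284, 193], [370, 207], [384, 179], [412, 183], [420, 176], [421, 168], [415, 160], [394, 157], [386, 151], [387, 127], [381, 121], [303, 106]] [[0.7879, 0.1016], [0.6493, 0.1277], [0.6287, 0.1256], [0.6185, 0.1113], [0.591, -0.0638], [0.6489, -0.0934], [0.641, -0.1508], [0.6556, -0.1676], [0.6723, -0.1701], [0.6889, -0.1581], [0.6949, -0.1148], [0.7073, -0.0985], [0.758, -0.1015], [0.7706, -0.0892], [0.801, 0.0726]]
[0.17612226 0.59917569] 9.988623866669736 0.00076771361151988
[0.13209404 0.78674189] 7.524865824560544 0.003905343330089566
```

View pics/crop.png

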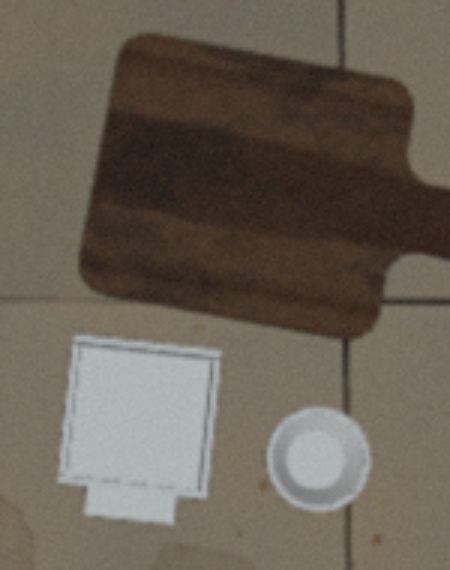

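The crop shows the dish slightly turned from the board edge, with a gap of about 29 mm. The dish yaw is about −6°, the board yaw about −10°, and the lug end is at about (0.468, 0.094). The plan is to push with the fingers about 25 mm apart for a wide contact, tool yaw 170°.

```bash
python3 -m jog '[[0,0,0,0,0,-0.109,0.025],[0,0,0,0,0,-0.109,0.025],[-0.02,-0.033,0,0,0,0,0.025],[-0.02,-0.033,0,0,0,0,0.025],[-0.02,-0.033,0,0,0,0,0.025],[-0.02,-0.033,0,0,0,0,0.025],[-0.02,-0.033,0,0,0,0,0.025],[-0.02,-0.033,0,0,0,0,0.025],[-0.02,-0.033,0,0,0,0,0.025],[-0.02,-0.033,0,0,0,0,0.025],[-0.02,-0.033,0,0,0,0,0.025],[-0.02,-0.033,0,0,0,0,0.025]]' 20
python3 -m jog '[[-0.02,-0.033,0,0,0,0,0.025],[-0.02,-0.033,0,0,0,0,0.025],[-0.02,-0.033,0,0,0,0,0.025],[0,0,0,0,0,0,0.025],[0,0,0,0,0,0,0.025],[0,0,0,0,0,0,0.025]]'
python3 - <<'E'
from h import *
o=env.get_obs();p=o['tool_pos'];y=np.radians(o['tool_rot'][2]);t=np.array([.449,.0975])-p[:2]
print(p,o['tool_rot'],o['force'],'tool dx,dy',t@[np.cos(y),np.sin(y)],t@[np.sin(y),-np.cos(y)])
E
```

```text
time_s: 1.1
tool_pos: [0.3885, 0.2387, 0.2223]
tool_rot: [180.0, -0.0, 170.0]
force: [0.4, 0.1, -0.7]
grip_width: 0.026
grasp_force: 0.0
time_s: 1.6
tool_pos: [0.4299, 0.1332, 0.2223]
tool_rot: [180.0, -0.0, 170.0]
force: [0.1, 0.4, 0.2]
grip_width: 0.0248
grasp_force: 0.0
[0.42987815 0.1332472  0.22232981] [ 1.79978137e+02 -4.10594041e-02  1.69974300e+02] [0.08625533 0.38017113 0.2170659 ] tool dx,dy -0.025053085031935218 -0.03187241435808687
```

```bash
python3 -m jog '[[-0.024,-0.032,0,0,0,0,0.025],[0,0,0.035,0,0,0,0.025],[0,0,0.035,0,0,0,0.025],[0,0,0.035,0,0,0,0.025],[0,0,0.035,0,0,0,0.025],[0,0,0.03,0,0,0,0.025],[0,0,0.02,0,0,0,0.025],[0,0,0.015,0,0,0,0.025],[0,0,0.007,0,0,0,0.025],[0,0,0,0,0,0,0.025],[0,0,0,0,0,0,0.025]]'
python3 - <<'E'
from h import *
print(env.get_obs()['force'])
im=env.read_camera('top');cv2.imwrite('pics/t1.png',cv2.resize(im[150:330,230:400],None,fx=3,fy=3))
E
```

```text
time_s: 2.52
tool_pos: [0.4483, 0.0981, 0.0108]
tool_rot: [180.0, -0.0, 170.1]
force: [-0.0, -0.4, 0.4]
grip_width: 0.025
grasp_force: 0.0
[-0.01332834 -0.38911695  0.36723523]
```

View pics/t1.png

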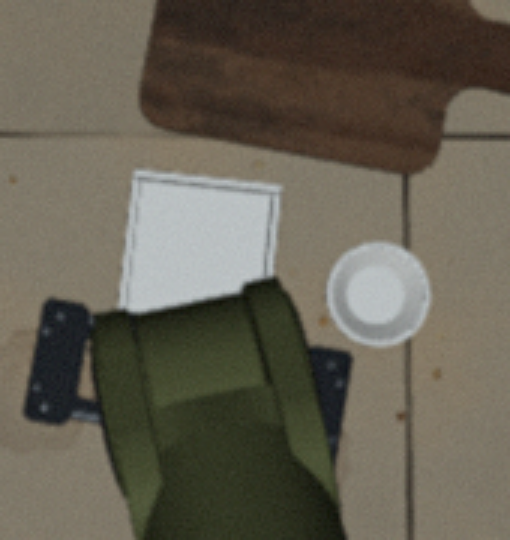

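The fingers are behind the lug, centred on it, and clear of the round dish (at about (378,295) in the crop). Now I'll push.

```bash
python3 -m jog '[[-0.004,0,0.002,0,0,0,0.025],[-0.004,0,0,0,0,0,0.025],[-0.004,0,0,0,0,0,0.025],[-0.004,0,0,0,0,0,0.025],[-0.004,0,0,0,0,0,0.025],[-0.004,0,0,0,0,0,0.025],[-0.004,0,0,0,0,0,0.025],[-0.003,0,0,0,0,0,0.025]]'
python3 -m jog '[[-0.003,0,0,0,0,0,0.025],[-0.002,0,0,0,0,0,0.025],[0,0,0,0,0,0,0.025]]'
python3 -m jog '[[-0.002,0,0,0,0,0,0.025],[-0.002,0,0,0,0,0,0.025],[0,0,0,0,0,0,0.025]]'
```

```text
time_s: 3.23
tool_pos: [0.4794, 0.0916, 0.0086]
tool_rot: [-180.0, 0.0, 170.0]
force: [-3.1, -0.2, 0.8]
grip_width: 0.0251
grasp_force: 0.7
time_s: 3.48
tool_pos: [0.4842, 0.0908, 0.0085]
tool_rot: [-180.0, 0.0, 170.0]
force: [0.5, 0.6, -0.5]
grip_width: 0.025
grasp_force: 0.0
time_s: 3.73
tool_pos: [0.4845, 0.0907, 0.0081]
tool_rot: [-179.9, -0.4, 170.0]
force: [-9.0, 1.9, 7.2]
grip_width: 0.0249
grasp_force: 4.5
```

```bash
python3 - <<'E'
from h import *
o=env.get_obs();print(o['force'],o['tool_pos'])
im=env.read_camera('top');a=cv2.resize(im[150:310,230:400],None,fx=2.3,fy=2.3)
s=env.read_camera('scene');b=cv2.resize(s[160:320,190:360],None,fx=2.3,fy=2.3)
cv2.imwrite('pics/t2.png',np.hstack([a,b]))
E
```

```text
[-9.00350027  1.90920708  7.22994656] [0.48451519 0.09072447 0.00806962]
```

View pics/t2.png

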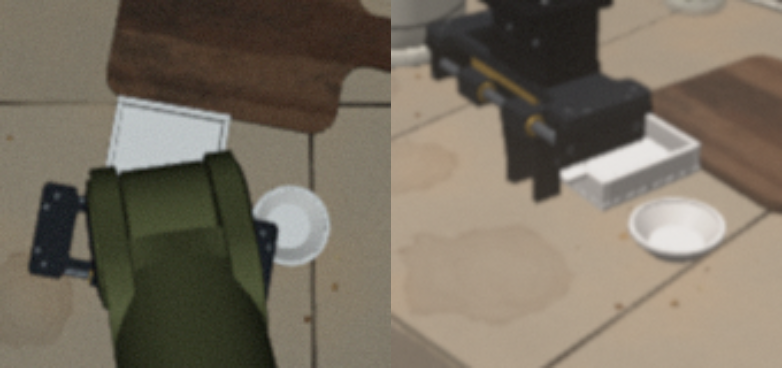

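The dish is flush and square against the board edge, and the round dish is untouched. Now I'll follow the lifting arc about the edge.

```bash
python3 -m jog '[[-0.002,0,-0.003,0,0,0,0.025],[-0.0005,0,-0.005,0,0,0,0.025],[-0.0005,0,-0.005,0,0,0,0.025],[-0.0008,0,-0.005,0,0,0,0.025]]'
python3 - <<'E'
from h import *
s=env.read_camera('scene');b=cv2.resize(s[160:320,190:360],None,fx=3,fy=3)
cv2.imwrite('pics/t3.png',b)
E
```

```text
time_s: 4.17
tool_pos: [0.4873, 0.0908, 0.0253]
tool_rot: [-180.0, -0.5, 170.0]
force: [-6.5, 4.0, 1.3]
grip_width: 0.0249
grasp_force: 3.9
```

View pics/t3.png

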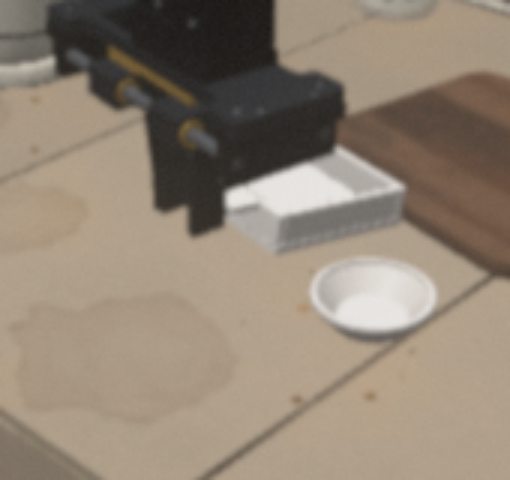

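The lug has risen with the fingertips by the same 26 px, and the dish is tipped up about 8° with no slip. I'll continue along the arc.

```bash
python3 -m jog '[[-0.0013,0,-0.005,0,0,0,0.025],[-0.0015,0,-0.005,0,0,0,0.025],[-0.0017,0,-0.005,0,0,0,0.025],[-0.0019,0,-0.005,0,0,0,0.025],[-0.0021,0,-0.0048,0,0,0,0.025],[-0.0023,0,-0.0047,0,0,0,0.025]]'
python3 -m jog '[[-0.0025,0,-0.0046,0,0,0,0.025],[-0.0027,0,-0.0045,0,0,0,0.025],[-0.0028,0,-0.0044,0,0,0,0.025],[-0.003,0,-0.0043,0,0,0,0.025],[-0.0032,0,-0.0042,0,0,0,0.025]]'
python3 - <<'E'
from h import *
s=env.read_camera('scene');b=cv2.resize(s[130:310,190:380],None,fx=3,fy=3)
cv2.imwrite('pics/t4.png',b)
E
```

```text
time_s: 4.72
tool_pos: [0.4979, 0.089, 0.0552]
tool_rot: [-180.0, -0.5, 170.0]
force: [-9.5, 3.4, 5.1]
grip_width: 0.0253
grasp_force: 4.9
time_s: 5.13
tool_pos: [0.5129, 0.0864, 0.0779]
tool_rot: [180.0, -0.4, 170.0]
force: [-8.1, 1.5, 7.1]
grip_width: 0.025
grasp_force: 4.5
```

View pics/t4.png

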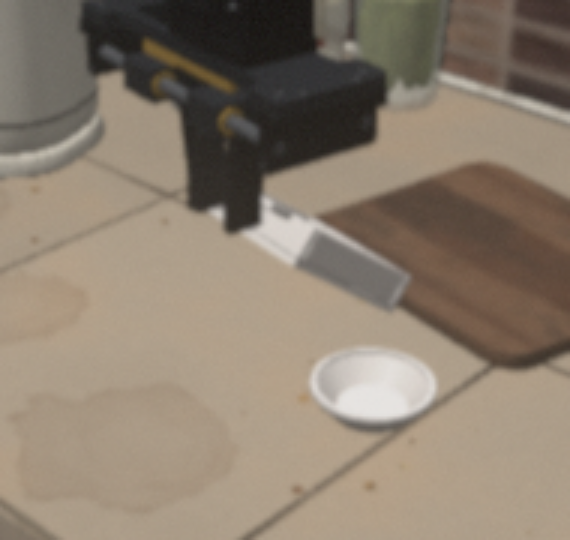

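The dish is tipped about 38°, with the lug held on the fingers and the front wall on the board edge. I'll continue with slightly more rise.

```bash
python3 -m jog '[[-0.0034,0,-0.0044,0,0,0,0.025],[-0.0036,0,-0.0042,0,0,0,0.025],[-0.0038,0,-0.004,0,0,0,0.025],[-0.0039,0,-0.0038,0,0,0,0.025],[-0.004,0,-0.0036,0,0,0,0.025],[-0.0042,0,-0.0034,0,0,0,0.025]]'
python3 -m jog '[[-0.0043,0,-0.003,0,0,0,0.025],[-0.0045,0,-0.0028,0,0,0,0.025],[-0.0046,0,-0.0025,0,0,0,0.025],[-0.0047,0,-0.0022,0,0,0,0.025]]'
python3 - <<'E'
from h import *
s=env.read_camera('scene');b=cv2.resize(s[110:310,190:380],None,fx=3,fy=3)
cv2.imwrite('pics/t5.png',b)
E
```

```text
time_s: 5.68
tool_pos: [0.5395, 0.0807, 0.1018]
tool_rot: [-180.0, 0.1, 170.0]
force: [-0.8, -1.5, 0.3]
grip_width: 0.0254
grasp_force: 0.2
time_s: 6.02
tool_pos: [0.557, 0.0778, 0.1122]
tool_rot: [-180.0, 0.0, 170.0]
force: [-0.0, 1.4, -0.1]
grip_width: 0.0247
grasp_force: 0.2
```

View pics/t5.png

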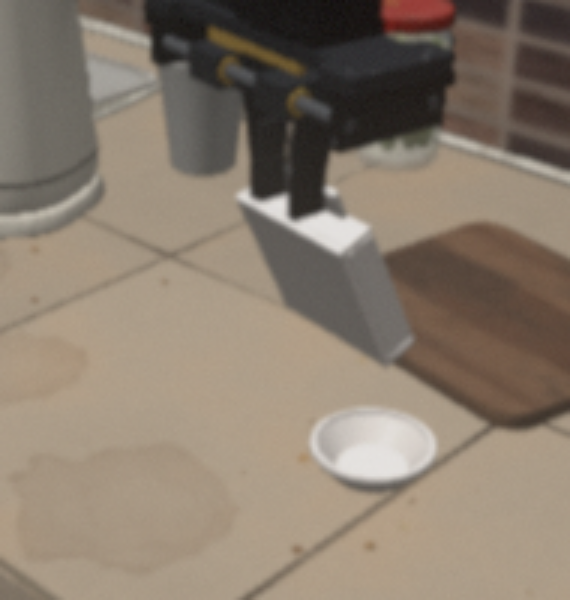

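The dish is at about 65–70°, with the fingertips hooked behind the lug at (290,205). I'll continue over the top.

```bash
python3 -m jog '[[-0.0048,0,-0.002,0,0,0,0.025],[-0.0048,0,-0.002,0,0,0,0.025],[-0.005,0,-0.0018,0,0,0,0.025],[-0.005,0,-0.0016,0,0,0,0.025],[-0.005,0,-0.0014,0,0,0,0.025],[-0.005,0,-0.001,0,0,0,0.025],[-0.005,0,-0.0006,0,0,0,0.025],[-0.005,0,-0.0004,0,0,0,0.025],[-0.004,0,0,0,0,0,0.025],[-0.003,0,0,0,0,0,0.025]]'
python3 - <<'E'
from h import *
s=env.read_camera('scene');b=cv2.resize(s[110:310,190:380],None,fx=3,fy=3)
cv2.imwrite('pics/t6.png',b)
E
```

```text
time_s: 6.9
tool_pos: [0.6029, 0.0698, 0.1227]
tool_rot: [-180.0, 0.0, 170.0]
force: [0.3, 0.2, 0.0]
grip_width: 0.0252
grasp_force: 0.1
```

View pics/t6.png

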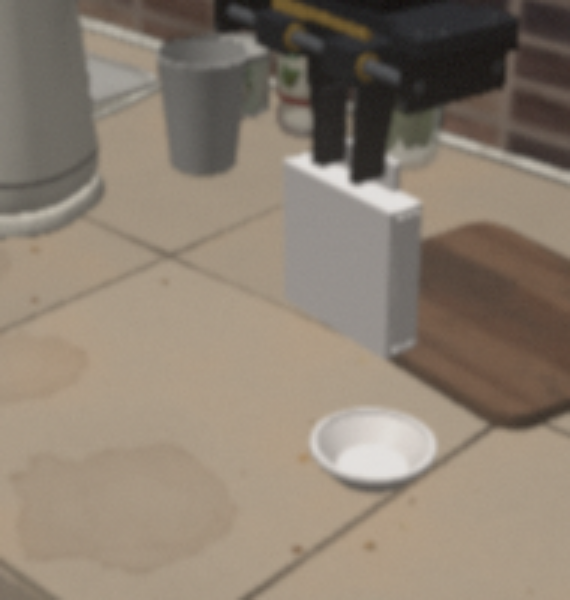

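The dish stands at about 90° on the edge with the fingers behind the lug. I'll push on past balance.

```bash
python3 -m jog '[[-0.004,0,0,0,0,0,0.025],[-0.004,0,0,0,0,0,0.025],[-0.004,0,0,0,0,0,0.025],[-0.004,0,0,0,0,0,0.025],[-0.004,0,0,0,0,0,0.025],[-0.004,0,0,0,0,0,0.025]]'
python3 -m jog '[[-0.004,0,0,0,0,0,0.025],[-0.004,0,0,0,0,0,0.025],[-0.004,0,0,0,0,0,0.025],[-0.004,0,0,0,0,0,0.025],[-0.004,0,0,0,0,0,0.025],[0,0,0,0,0,0,0.025],[0,0,0,0,0,0,0.025]]'
python3 - <<'E'
from h import *
s=env.read_camera('scene');b=cv2.resize(s[110:310,190:400],None,fx=3,fy=3)
cv2.imwrite('pics/t7.png',b)
E
```

```text
time_s: 7.45
tool_pos: [0.6264, 0.0657, 0.1228]
tool_rot: [180.0, 0.0, 170.0]
force: [0.8, -0.2, -1.0]
grip_width: 0.0249
grasp_force: 0.1
time_s: 8.03
tool_pos: [0.6458, 0.0622, 0.1227]
tool_rot: [-180.0, -0.0, 170.0]
force: [-0.2, -0.1, -0.8]
grip_width: 0.0251
grasp_force: 0.0
```

View pics/t7.png

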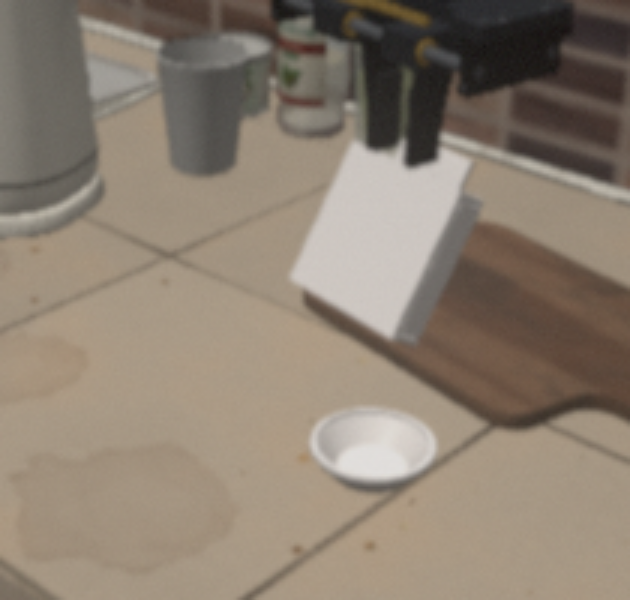

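The dish is at about 112°, still leaning on the fingers near balance. That was my last permitted view, so from here I check by mask numbers.

```bash
python3 -m jog '[[-0.004,0,0.001,0,0,0,0.025],[-0.004,0,0.001,0,0,0,0.025],[-0.004,0,0.001,0,0,0,0.025],[-0.004,0,0.001,0,0,0,0.025],[-0.004,0,0.001,0,0,0,0.025],[-0.004,0,0.001,0,0,0,0.025],[0,0,0,0,0,0,0.025],[0,0,0,0,0,0,0.025],[0,0,0,0,0,0,0.025],[0,0,0,0,0,0,0.025]]'
cat >w.py <<'E'
from h import *
s=env.read_camera('scene')
for t in(110,140):
    c=white(s,280,400,130,250,t);print('scene',cv2.boundingRect(c),cv2.contourArea(c),cv2.approxPolyDP(c,3,True)[:,0].tolist())
E
python3 w.py
python3 - <<'E'
from h import *
# predicted scene pixels of an inverted dish lying with its edge 10 mm inside the board edge
c=env.get_calibration('scene');P=np.linalg.inv(np.array(c['pose']));f=210/np.tan(np.radians(c['fov_y']/2))
n=np.array([.985,-.174]);t=np.array([.174,.985]);e=np.array([.5992+.176*.07,.07])
for z in(.042,.016):
  for a,b in((10,50),(10,-50),(110,-50),(110,50)):
    q=P@np.r_[e+n*a/1e3+t*b/1e3,z,1];print(z,np.round([c['cx']+f*q[0]/-q[2],c['cy']-f*q[1]/-q[2]]))
E
```

```text
time_s: 8.92
tool_pos: [0.6692, 0.0582, 0.1168]
tool_rot: [180.0, -0.0, 170.0]
force: [0.0, -0.3, 0.1]
grip_width: 0.0252
grasp_force: 0.0
scene (295, 181, 72, 44) 1917.0 [[295, 194], [297, 206], [328, 224], [360, 207], [364, 209], [366, 204], [364, 196], [334, 181]]
scene (295, 181, 72, 42) 1569.0 [[295, 194], [297, 205], [326, 222], [331, 213], [366, 199], [334, 181]]
0.042 [294. 193.]
0.042 [328. 213.]
0.042 [365. 198.]
0.042 [330. 181.]
0.016 [293. 205.]
0.016 [327. 225.]
0.016 [364. 210.]
0.016 [330. 192.]
```

The scene mask matches the predicted outline of a flat, inverted dish within about 2 px. I'll back off and confirm from the top.

```bash
python3 -m jog '[[0,0,-0.03,0,0,0,0.025],[0,0,-0.03,0,0,0,0.025],[0.035,0,-0.02,0,0,0,0.025],[0.04,0,0,0,0,0,0.025],[0.04,0,0,0,0,0,0.025],[0.04,0,0,0,0,0,0.025],[0.03,0,0,0,0,0,0.025],[0,0,0,0,0,0,0.025],[0,0,0,0,0,0,0.025]]'
python3 w.py
python3 - <<'E'
from h import *
im=env.read_camera('top')
c=white(im,255,370,110,232)
(x,y),wh,a=cv2.minAreaRect(c);print('dish top',ray('top',[x,y],.042),wh,a,ray('top',cv2.approxPolyDP(c,2.5,True)[:,0],.042).round(3).tolist())
c=white(im,335,380,225,275);(x,y),r=cv2.minEnclosingCircle(c);print('round',ray('top',[x,y],.02),r)
d=cv2.absdiff(im,cv2.imread('pics/top0.png'))[235:280,145:200].max();print('salt diff',d)
E
```

```text
time_s: 9.72
tool_pos: [0.4863, 0.091, 0.1975]
tool_rot: [179.9, 0.1, 170.1]
force: [0.6, 0.2, -0.4]
grip_width: 0.0248
grasp_force: 0.0
scene (295, 181, 72, 44) 1843.0 [[295, 194], [297, 206], [328, 224], [335, 217], [335, 221], [337, 217], [346, 217], [347, 212], [351, 214], [353, 208], [357, 211], [354, 208], [359, 209], [361, 204], [364, 209], [366, 204], [364, 196], [334, 181]]
scene (295, 181, 72, 42) 1560.5 [[295, 194], [299, 206], [326, 222], [331, 213], [366, 199], [334, 181]]
dish top [[0.67890542 0.056747  ]] (49.977291107177734, 55.56686019897461) 9.462323188781738 [[0.728, 0.098], [0.633, 0.114], [0.617, 0.018], [0.713, 0.002], [0.717, 0.02], [0.729, 0.02], [0.739, 0.074], [0.727, 0.08]]
round [[ 0.51252288 -0.05794468]] 11.884963989257812
salt diff 30
```

The dish's centre is about 60 mm inside the board edge, and it is level and at rest. The arm partly hides the round dish from the top camera, but it sat unmoved in every scene view.

```bash
python3 -c "
from cell import env
print(env.sign_off())"
```

```text
the job is handed in; nothing more can be done
None
```

I handed the job in at about 10 s of the 42 s: the square dish lies upside down and level on the board, its centre about 60 mm inside the near edge, and I saw no sign that the round dish or salt shaker moved; the hand-in gave no verdict.

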